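# Find the loaded cassette by feel and slide it into the check bay

### The arm

A 6-joint arm with a two-finger parallel gripper is mounted at the origin on a cart in front of the work surface, level with it; the furniture and walls round the work are solid. World frame = base frame: x ahead of the robot, y to its left, z up, the work surface at z = 0. Lengths are in mm, angles in degrees, forces in N, time in s.
With the tool pointing down it reaches from about 300 to 750 mm from the base axis. Payload 8.5 kg.
Tool frame: the origin (TCP) lies on the centre line of the jaws, within the pads' length; the fingertips stand 25 mm ahead of it and the grasp point (between the pads) lies 6 mm ahead of it (env.nose_length is the distance from the TCP to the fingertips, in mm); z points along the fingers, y is the line along which they close (so a half turn about z gives the same grasp; the last joint's range is limited). The gripper opens to 88 mm and grips with 3 to 60 N. Pads are 18 mm wide; open, the fingers measure 123 mm over their backs; the gripper's body (75 mm by 187 mm) begins 45 mm behind the grasp point.
Start: joints at [52.237, 21.807, 74.336, -0, 83.858, -12.336], TCP at [236.145, 496.705, 263.748] pointing down, gripper open.
Joint ranges: [-178.18, 178.18], [-50.72, 133.34], [12.68, 142.11], [-81.47, 261.47], [9.98, 163.14], [-165.26, 165.26]. Speed limits (degrees/s): [136.94, 136.94, 180, 180, 180, 180].

### API

Orientations are given as [roll, pitch, yaw] about the fixed x, y, z axes, in that order (R = Rz(yaw) Ry(pitch) Rx(roll)).
In Python, from plant import env gives the robot as it stands. The module is installed in compiled form; this text tells all that it offers.
- The arm moves only by the shell command python3 -m creep 'ROWS' [FORCE]. ROWS is a JSON object of lists of equal length, an entry for each row: "twist": the turn, a rotation vector about the tool's x, y, z in degrees, a list of three; "slide": the shift along the tool's x, y, z in m, a list of three; "gripper": the finger opening in m, from 0 to 0.0881. A call has 1 to 5 rows; each row is the pose to reach, as a shift and turn from the pose commanded when the call began, along the tool's axes at that moment; what a row does not reach only later rows make up. A row lasts 1/10 s, in which the tool goes at most 50 mm and 8.59 degrees, less where a joint would pass 70% of its speed; a pose out of reach is approached as far as the arm can. A call with a gripper value outside its range is refused whole. The fingers move at their own pace and stop on an object; FORCE is the grip in N (left out, the last holds). Time passes only in rows, so rows that repeat a pose let the fingers close. It gives the time, the measured TCP pose, the force, the opening and the grip force at its end, in the units of the state.
- env.read_state(): the state, without advancing time (a new reading comes with each control period).
- env.read_camera(name): name is "scene" or "top" or "wrist"; returns the picture (384x512x3 uint8, red, green, blue); there is no depth.
- env.camera_model(name): a dict with "fx", "fy", "cx", "cy" (pixels), "camera_from_world" (4x4, takes a point from world to camera coordinates). Camera axes: x right, y down, z forward; pixel columns grow to the right and rows downward; lengths in mm; the calibration is good to about 2 mm. A picture is of the moment at which its call begins: read the wrist's pose just before it. camera_model takes no time and is no camera call; for the wrist camera it gives the pose at the moment of the call.
- env.close_job(): hands the job in; it is judged then, once.
The state is a dict: "clock": time; "joint_positions": joint angles; "qvel": joint speeds; "joint_efforts": joint torques, N m; "eef_pos": TCP position; "orientation": TCP orientation; "wrist_force": force on the tool from outside, world axes, zero at the start; "moment": the same for the moment, N m; "grip_width": opening from 0.0 (shut) to 1.0 (fully open); "gripper_force": force on a finger pad.
Only numpy, scipy, OpenCV 4.12 (cv2) and the standard library are available. Lean on these libraries where they do the work, as an engineer would, in place of code of your own. Each camera call takes 0.05 s, during which the arm holds its last target. There are 200 camera calls.

### The job

Three identical closed cassettes wait on the check board and only one of them holds instruments. Nudge them to feel which one is heavy, then slide that one into the yellow-edged bay so that it sinks flat into it on the sprung plate; leave the two empty ones standing where they wait (a short test nudge is fine). Do not tip any cassette over or disturb the dish, timer and marker pen.

Things in the scene. Friction and masses are not known exactly. Their poses are not given: they have to be found in the camera images.
- board: fixed grey T-shaped board, 22 mm high. Origin: on the table under the centre of its bay; z up. Arms 140 mm wide reach 182 mm from there along its -x (toward the robot), +y and -y; on +x it ends at 64 mm. The bay, edged yellow, is an opening 110 x 110 mm square to x and y. A cassette waits on each arm, about 124 mm from the bay centre, free to slide over the flat face into the bay
- bay_centre (a point): centre of the bay at the height of the board's upper face (22 mm over the table); axes as the board's
- plate (a joint): sprung steel check plate, 107 x 107 mm, that fills the bay: 0 = up (1 mm under the board's face), 0.008 m = fully sunk. An empty cassette does not sink it; the loaded one sinks it fully and so drops about 9 mm into the bay
- cassette_a: one of three identical closed cassettes, aluminium with a blue vented lid (fixed): 92 x 92 x 44 mm high, too wide to grip. Origin: centre of its underside, z up, x and y square to its sides. One of the three, any, is loaded (0.8 to 1.0 kg), two are empty (0.2 kg). This one starts on the arm of the board nearest the robot
- cassette_b: one of three identical closed cassettes, aluminium with a blue vented lid (fixed): 92 x 92 x 44 mm high, too wide to grip. Origin: centre of its underside, z up, x and y square to its sides. One of the three, any, is loaded (0.8 to 1.0 kg), two are empty (0.2 kg). This one starts on the left arm of the board (its +y)
- cassette_c: one of three identical closed cassettes, aluminium with a blue vented lid (fixed): 92 x 92 x 44 mm high, too wide to grip. Origin: centre of its underside, z up, x and y square to its sides. One of the three, any, is loaded (0.8 to 1.0 kg), two are empty (0.2 kg). This one starts on the right arm of the board (its -y)
- kidney_dish: bystander: white kidney dish, 56 x 148 x 33 mm, on the table; origin centre of its underside
- timer: bystander: white timer with three buttons, 60 x 62 x 20 mm, on the table; origin centre of its underside
- marker: bystander: white and blue marker pen, 11 x 135 x 12 mm, on the table; origin centre of its underside

How it is judged:
By the outcome, as a careful person would: the job done as asked, in the order asked, and still so for the second after the job is handed in, with the robot touching nothing.
It also fails if it takes over 72 s, if anything falls off the work surface, if the arm or the gripper's body presses on something with over 40 N, if the wrist force passes 120 N, or if a joint passes its speed limit or range.

## Working session

There is one attempt and no reset: what is moved stays moved. The work goes in short steps, Python scripts to look and compute and a shell command to move; the robot and the scene stay as the last step left them, time stands still between calls to the robot, and variables do not carry over. Pictures are saved under pics/ and viewed, at most 10 in all, crops included, and the job is handed in when it is done.

```bash
mkdir -p pics; python3 - <<'E'
from plant import env
import cv2,numpy as np
for n in("top","scene"):
    im=env.read_camera(n); cv2.imwrite(f"pics/{n}0.png",cv2.cvtColor(im,cv2.COLOR_RGB2BGR)); 
    m=env.camera_model(n); print(n,m["fx"],m["cx"],m["cy"],np.round(m["camera_from_world"],3).tolist())
s=env.read_state(); print(s)
E
```

```text
top 448.6420559571794 260.0571827316353 185.0449018128757 [[0.002, -1.0, -0.022, 215.2], [-0.983, 0.002, -0.184, 589.314], [0.184, 0.023, -0.983, 1228.12], [0.0, 0.0, 0.0, 1.0]]
scene 487.7053174572459 253.4062641910626 184.51028848568114 [[0.889, -0.457, 0.019, -430.014], [-0.259, -0.537, -0.803, 314.151], [0.378, 0.709, -0.595, 759.687], [0.0, 0.0, 0.0, 1.0]]
{'clock': 0.1, 'joint_positions': array([ 5.22377134e+01,  2.18380806e+01,  7.43770578e+01, -6.00529347e-04,
        8.38568665e+01, -1.23348462e+01]), 'qvel': array([ 0.01785906, -0.02602129, -0.23024052, -0.01955475, -0.05363413,
       -0.02183665]), 'joint_efforts': array([ 4.38174859e-03, -4.38650644e+01, -2.24914098e+01,  7.15219276e-02,
        3.42478906e-02, -8.53988240e-05]), 'eef_pos': array([236.02260158, 496.56077385, 263.21031252]), 'orientation': array([-1.79929530e+02, -1.47988018e-02,  1.54572615e+02]), 'wrist_force': array([-0.54046573, -0.60663811, -0.19680092]), 'moment': array([ 0.07851671, -0.02755631,  0.0429787 ]), 'gripper_force': 0.0, 'grip_width': 0.9999201287316909}
```

View pics/top0.png

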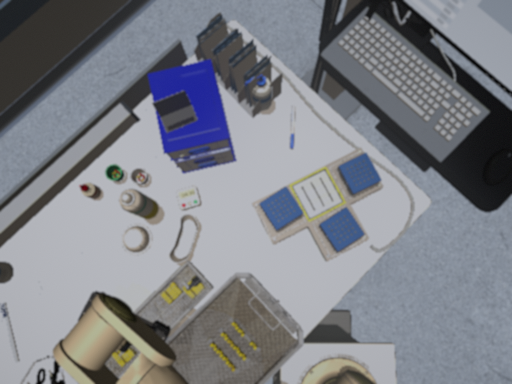

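View pics/scene0.png

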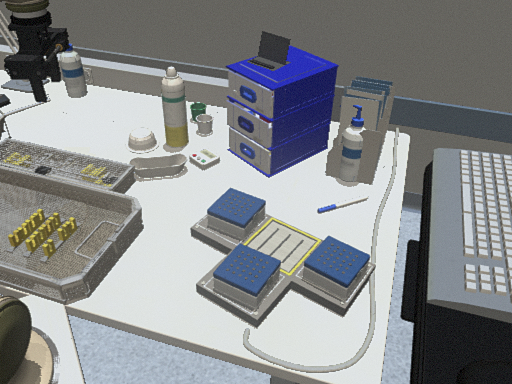

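The top view shows the T-board's bay near (318,195). Cassettes: a near (342,230), b near (282,210), c near (361,175). The dish is at (185,240), the timer at (189,198) and the marker at (293,130). I'll enlarge a crop to read the corners.

```bash
python3 - <<'E'
import cv2
im=cv2.imread("pics/top0.png")[140:270,240:395]
cv2.imwrite("pics/c0.png",cv2.resize(im,None,fx=4.6,fy=4.6,interpolation=cv2.INTER_CUBIC))
E
```

```text
(no output)
```

View pics/c0.png

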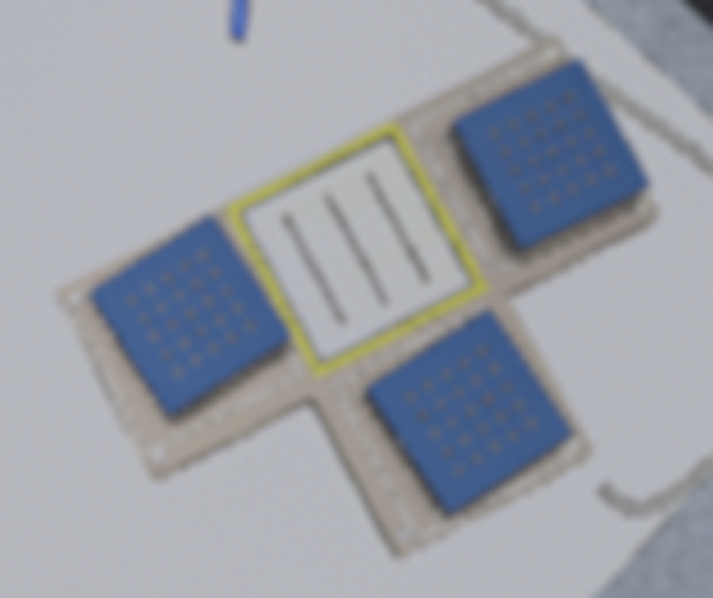

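The enlarged crop shows these corners (crop pixels):
- **Bay frame, outer:** (230,207), (397,124), (486,288), (317,374)
- **b lid:** (93,295), (212,216), (290,340), (172,416)
- **c lid:** (455,126), (578,60), (648,186), (525,250)
- **a lid:** (368,390), (490,310), (573,432), (450,515)

```bash
cat > h.py <<'E'
from plant import env
import numpy as np
def ray(uv,z,name="top",m=None):
    m=m or env.camera_model(name); T=np.array(m["camera_from_world"]);R=T[:3,:3];c=-R.T@T[:3,3]
    uv=np.atleast_2d(np.asarray(uv,float))
    d=np.c_[(uv[:,0]-m["cx"])/m["fx"],(uv[:,1]-m["cy"])/m["fy"],np.ones(len(uv))]@R
    return (c+d*((z-c[2])/d[:,2])[:,None])[:,:2]
def sq(P):
    e=[P[1]-P[0],P[2]-P[1],P[3]-P[2],P[0]-P[3]]
    a=[(np.degrees(np.arctan2(v[1],v[0]))+45)%90-45 for v in e]
    return P.mean(0).round(1),np.round(a,1),np.round([np.linalg.norm(v) for v in e],1)
def tool(dxyz):  # world shift (mm) -> tool-axis shift (m)
    from scipy.spatial.transform import Rotation as Ro
    return (Ro.from_euler("xyz",env.read_state()["orientation"],degrees=True).inv().apply(dxyz)/1000).round(4)
E
python3 - <<'E'
from h import *
f=lambda q:(np.array(q)+.5)/4.6-.5+[240,140]
for n,q,z in[("bay",[(230,207),(397,124),(486,288),(317,374)],22),("boardcorners",[(58,293),(550,40),(0,0),(155,478)],22),("b",[(93,295),(212,216),(290,340),(172,416)],66),("c",[(455,126),(578,60),(648,186),(525,250)],66),("a",[(368,390),(490,310),(573,432),(450,515)],66)]:
    P=ray(f(q),z); print(n,*sq(P)); print(P.round(0).tolist())
E
```

```text
bay [570.7  48.6] [26.7 26.7 26.9 26.6] [120.6 119.3 120.7 119.7]
[[597.0, 129.0], [651.0, 22.0], [545.0, -32.0], [490.0, 76.0]]
boardcorners [602.  154.1] [27.5 -4.5 17.9 27.7] [357.8 357.7 325.8 131.8]
[[542.0, 239.0], [707.0, -79.0], [735.0, 278.0], [425.0, 178.0]]
b [520.7 155.3] [33.8 31.4 32.7 33. ] [88.3 90.1 85.7 88.4]
[[534.0, 216.0], [583.0, 142.0], [506.0, 95.0], [460.0, 168.0]]
c [621.  -67.6] [28.4 26.3 27.4 27.4] [88.3 89.5 86.6 87.9]
[[640.0, -9.0], [682.0, -86.0], [601.0, -126.0], [562.0, -49.0]]
a [462.7 -12.7] [33.  32.6 33.4 32.3] [89.8 88.1 90.3 88.7]
[[476.0, 49.0], [524.0, -27.0], [450.0, -74.0], [401.0, 1.0]]
```

```bash
python3 -m creep '{"twist":[[0,0,8],[0,0,16],[0,0,24],[0,0,32],[0,0,32]],"slide":[[-0.035,-0.015,0],[-0.075,-0.032,0],[-0.115,-0.05,0],[-0.15,-0.065,0],[-0.17,-0.074,0]],"gripper":[0.04,0.04,0.04,0.04,0.04]}'
python3 - <<'E'
from h import *
s=env.read_state(); p=s["eef_pos"]; print(s["orientation"],tool(np.array([480,218,150])-p))
E
```

```text
clock: 0.6
eef_pos: [359.3, 354.9, 263.5]
orientation: [-180.0, 0.0, 122.2]
wrist_force: [-0.1, 0.5, -0.7]
grip_width: 0.572
gripper_force: 0.0
[-1.79966681e+02  2.09311111e-02  1.22232374e+02] [-0.1801  0.0291  0.1136]
```

```bash
python3 -m creep '{"twist":[[0,0,0],[0,0,0],[0,0,0],[0,0,0],[0,0,0]],"slide":[[-0.036,0.006,0.02],[-0.08,0.013,0.05],[-0.12,0.02,0.075],[-0.155,0.025,0.1],[-0.18,0.029,0.1135]],"gripper":[0.04,0.04,0.04,0.04,0.04]}'
python3 - <<'E'
from h import *
import cv2
im=env.read_camera("wrist");cv2.imwrite("pics/w0.png",cv2.cvtColor(im,cv2.COLOR_RGB2BGR))
s=env.read_state(); p=s["eef_pos"]; print(p,s["orientation"],tool(np.array([480,218,56])-p),s["wrist_force"])
E
```

```text
clock: 1.1
eef_pos: [479.8, 218.7, 148.0]
orientation: [-179.8, -0.1, 122.5]
wrist_force: [0.6, 0.7, -0.4]
grip_width: 0.453
gripper_force: 0.0
[481.40369519 216.81861515 146.66935445] [-1.79756539e+02 -2.39080565e-02  1.22382509e+02] [ 0.0017 -0.0002  0.0907] [ 1.63018387 -2.62898666 -1.7701749 ]
```

View pics/w0.png

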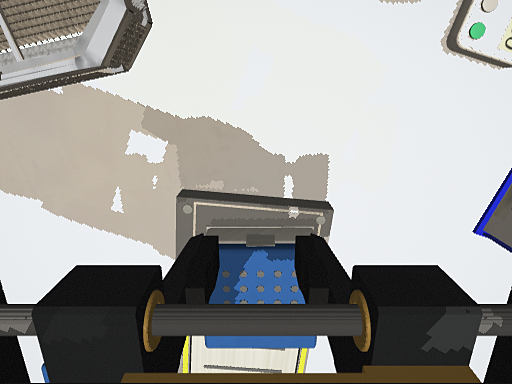

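The wrist view shows cassette b's rear edge centred between the fingers, at about row 240 and columns 220-300, with the board edge behind it. I'll descend behind it and then nudge slowly.

```bash
python3 -m creep '{"twist":[[0,0,0],[0,0,0],[0,0,0],[0,0,0],[0,0,0]],"slide":[[0,0,0.025],[0,0,0.055],[0,0,0.08],[0,0,0.091],[0,0,0.091]],"gripper":[0.04,0.04,0.04,0.04,0.04]}'
python3 -m creep '{"twist":[[0,0,0],[0,0,0],[0,0,0],[0,0,0],[0,0,0]],"slide":[[-0.002,0,0],[-0.004,0,0],[-0.006,0,0],[-0.008,0,0],[-0.010,0,0]],"gripper":[0.04,0.04,0.04,0.04,0.04]}'
for i in 1 2 3 4 5 6 ; do :; done
python3 -m creep '{"twist":[[0,0,0]],"slide":[[-0.001,0,0]],"gripper":[0.04]}'
python3 -m creep '{"twist":[[0,0,0]],"slide":[[-0.001,0,0]],"gripper":[0.04]}'
python3 -m creep '{"twist":[[0,0,0]],"slide":[[-0.001,0,0]],"gripper":[0.04]}'
python3 -m creep '{"twist":[[0,0,0]],"slide":[[-0.001,0,0]],"gripper":[0.04]}'
python3 -m creep '{"twist":[[0,0,0]],"slide":[[-0.001,0,0]],"gripper":[0.04]}'
```

```text
clock: 1.65
eef_pos: [478.7, 220.9, 58.4]
orientation: [-179.9, -0.1, 122.6]
wrist_force: [-0.2, 0.3, 0.5]
grip_width: 0.453
gripper_force: 0.0
clock: 2.15
eef_pos: [484.9, 212.2, 59.6]
orientation: [180.0, 0.0, 122.6]
wrist_force: [0.7, -0.1, -0.4]
grip_width: 0.453
gripper_force: 0.0
clock: 2.25
eef_pos: [485.4, 211.3, 59.4]
orientation: [180.0, 0.0, 122.6]
wrist_force: [0.0, -0.1, -0.1]
grip_width: 0.454
gripper_force: 0.0
clock: 2.35
eef_pos: [485.8, 210.6, 59.3]
orientation: [-180.0, -0.0, 122.6]
wrist_force: [-0.1, -0.1, 0.2]
grip_width: 0.456
gripper_force: 0.0
clock: 2.45
eef_pos: [486.3, 209.8, 59.2]
orientation: [-180.0, -0.0, 122.6]
wrist_force: [0.7, -0.7, 0.4]
grip_width: 0.455
gripper_force: 0.0
clock: 2.55
eef_pos: [486.8, 208.9, 59.2]
orientation: [-180.0, -0.0, 122.6]
wrist_force: [-0.4, 0.9, 0.3]
grip_width: 0.453
gripper_force: 0.0
clock: 2.65
eef_pos: [487.4, 208.1, 59.2]
orientation: [-180.0, -0.0, 122.6]
wrist_force: [0.4, -0.6, 0.8]
grip_width: 0.455
gripper_force: 0.0
```

```bash
python3 -m creep '{"twist":[[0,0,0],[0,0,0],[0,0,0],[0,0,0]],"slide":[[-0.001,0,0],[-0.002,0,0],[-0.003,0,0],[-0.004,0,0]],"gripper":[0.04,0.04,0.04,0.04]}' | egrep "eef|wrist"
python3 -m creep '{"twist":[[0,0,0]],"slide":[[-0.001,0,0]],"gripper":[0.04]}' | egrep "eef|wrist"
python3 -m creep '{"twist":[[0,0,0]],"slide":[[-0.001,0,0]],"gripper":[0.04]}' | egrep "eef|wrist"
python3 -m creep '{"twist":[[0,0,0]],"slide":[[-0.001,0,0]],"gripper":[0.04]}' | egrep "eef|wrist"
python3 -m creep '{"twist":[[0,0,0]],"slide":[[-0.001,0,0]],"gripper":[0.04]}' | egrep "eef|wrist"
python3 -m creep '{"twist":[[0,0,0]],"slide":[[-0.001,0,0]],"gripper":[0.04]}' | egrep "eef|wrist"
python3 -m creep '{"twist":[[0,0,0]],"slide":[[-0.001,0,0]],"gripper":[0.04]}' | egrep "eef|wrist"
python3 -m creep '{"twist":[[0,0,0]],"slide":[[-0.001,0,0]],"gripper":[0.04]}' | egrep "eef|wrist"
python3 -m creep '{"twist":[[0,0,0]],"slide":[[-0.001,0,0]],"gripper":[0.04]}' | egrep "eef|wrist"
python3 -m creep '{"twist":[[0,0,0]],"slide":[[-0.001,0,0]],"gripper":[0.04]}' | egrep "eef|wrist"
python3 -m creep '{"twist":[[0,0,0]],"slide":[[-0.001,0,0]],"gripper":[0.04]}' | egrep "eef|wrist"
```

```text
eef_pos: [489.5, 204.7, 59.3]
wrist_force: [0.2, -0.7, 0.1]
eef_pos: [490.1, 203.9, 59.2]
wrist_force: [-0.0, -0.6, 0.3]
eef_pos: [490.6, 203.0, 59.3]
wrist_force: [0.2, -0.4, 0.0]
eef_pos: [491.1, 202.2, 59.2]
wrist_force: [-0.7, 1.0, -0.2]
eef_pos: [491.6, 201.5, 59.3]
wrist_force: [-0.9, 1.1, 0.6]
eef_pos: [492.1, 200.6, 59.2]
wrist_force: [-1.4, 0.8, 0.5]
eef_pos: [492.7, 199.7, 59.2]
wrist_force: [-0.7, 1.6, 1.3]
eef_pos: [493.3, 198.9, 59.3]
wrist_force: [-1.4, 0.1, 1.2]
eef_pos: [493.8, 198.0, 59.3]
wrist_force: [-0.1, 1.4, 0.0]
eef_pos: [494.4, 197.1, 59.3]
wrist_force: [0.1, 1.9, -0.2]
eef_pos: [494.9, 196.3, 59.2]
wrist_force: [-0.2, 1.2, 0.5]
```

b moved at about 1.3 N, and contact came where I predicted. I'll compare with c.

```bash
python3 -m creep '{"twist":[[0,0,0],[0,0,0],[0,0,0],[0,0,0],[0,0,0]],"slide":[[0.006,0,0],[0.012,0,-0.01],[0.012,0,-0.045],[0.012,0,-0.085],[0.012,0,-0.085]],"gripper":[0.04,0.04,0.04,0.04,0.04]}'|egrep "eef|clock"
python3 - <<'E'
from h import *
s=env.read_state(); p=s["eef_pos"]; print(p,s["orientation"],tool(np.array([655.5,-134,p[2]])-p))
E
```

```text
clock: 4.55
eef_pos: [490.0, 207.4, 149.5]
[489.99731248 207.3663656  149.45059271] [179.49877441   0.21231363 122.61183095] [-0.3767 -0.0446  0.001 ]
```

```bash
python3 -m creep '{"twist":[[0,0,1],[0,0,2],[0,0,3],[0,0,4],[0,0,5]],"slide":[[-0.036,-0.004,0],[-0.076,-0.009,0],[-0.116,-0.014,0],[-0.156,-0.018,0],[-0.196,-0.023,0]],"gripper":[0.04,0.04,0.04,0.04,0.04]}'|egrep "eef|clock"
python3 - <<'E'
from h import *
s=env.read_state(); p=s["eef_pos"]; print(p,s["orientation"],tool(np.array([655.5,-134,p[2]])-p))
E
```

```text
clock: 5.05
eef_pos: [574.8, 27.8, 144.3]
[574.84333639  27.82125419 144.2958716 ] [-1.79992104e+02 -2.03281648e-03  1.17549009e+02] [-0.1808 -0.0033 -0.    ]
```

```bash
python3 -m creep '{"twist":[[0,0,0],[0,0,0],[0,0,0],[0,0,0],[0,0,0]],"slide":[[-0.04,-0.001,0],[-0.08,-0.001,0],[-0.12,-0.002,0],[-0.16,-0.003,0],[-0.181,-0.003,0]],"gripper":[0.04,0.04,0.04,0.04,0.04]}'|egrep "eef|clock"
python3 -m creep '{"twist":[[0,0,0],[0,0,0],[0,0,0],[0,0,0],[0,0,0]],"slide":[[0,0,0.025],[0,0,0.055],[0,0,0.08],[0,0,0.087],[0,0,0.087]],"gripper":[0.04,0.04,0.04,0.04,0.04]}'|egrep "eef|wrist"
python3 -m creep '{"twist":[[0,0,0],[0,0,0],[0,0,0],[0,0,0],[0,0,0]],"slide":[[0.002,0,0],[0.004,0,0],[0.006,0,0],[0.008,0,0],[0.010,0,0]],"gripper":[0.04,0.04,0.04,0.04,0.04]}'|egrep "eef|wrist"
python3 - <<'E'
from h import *
s=env.read_state(); p=s["eef_pos"]; print(s["clock"],p,s["orientation"],tool(np.array([621,-67.6,p[2]])-p))
E
```

```text
clock: 5.55
eef_pos: [656.3, -135.4, 143.9]
eef_pos: [655.4, -132.5, 56.6]
wrist_force: [-0.2, -0.7, -0.9]
eef_pos: [651.0, -123.8, 57.6]
wrist_force: [-0.4, 0.4, 0.5]
6.55 [ 650.99214575 -123.83945057   57.60972493] [1.79983131e+02 1.76723656e-02 1.17576990e+02] [ 0.0637 -0.0005 -0.    ]
```

```bash
python3 -m creep '{"twist":[[0,0,0],[0,0,0],[0,0,0],[0,0,0],[0,0,0]],"slide":[[0.001,0,0],[0.002,0,0],[0.003,0,0],[0.004,0,0],[0.005,0,0]],"gripper":[0.04,0.04,0.04,0.04,0.04]}' | egrep "eef|wrist"
python3 -m creep '{"twist":[[0,0,0]],"slide":[[0.001,0,0]],"gripper":[0.04]}' | egrep "eef|wrist"
python3 -m creep '{"twist":[[0,0,0]],"slide":[[0.001,0,0]],"gripper":[0.04]}' | egrep "eef|wrist"
python3 -m creep '{"twist":[[0,0,0]],"slide":[[0.001,0,0]],"gripper":[0.04]}' | egrep "eef|wrist"
python3 -m creep '{"twist":[[0,0,0]],"slide":[[0.001,0,0]],"gripper":[0.04]}' | egrep "eef|wrist"
python3 -m creep '{"twist":[[0,0,0]],"slide":[[0.001,0,0]],"gripper":[0.04]}' | egrep "eef|wrist"
python3 -m creep '{"twist":[[0,0,0]],"slide":[[0.001,0,0]],"gripper":[0.04]}' | egrep "eef|wrist"
python3 -m creep '{"twist":[[0,0,0]],"slide":[[0.001,0,0]],"gripper":[0.04]}' | egrep "eef|wrist"
python3 -m creep '{"twist":[[0,0,0]],"slide":[[0.001,0,0]],"gripper":[0.04]}' | egrep "eef|wrist"
python3 -m creep '{"twist":[[0,0,0]],"slide":[[0.001,0,0]],"gripper":[0.04]}' | egrep "eef|wrist"
python3 -m creep '{"twist":[[0,0,0]],"slide":[[0.001,0,0]],"gripper":[0.04]}' | egrep "eef|wrist"
```

```text
eef_pos: [648.8, -119.6, 57.2]
wrist_force: [0.2, -0.1, -0.6]
eef_pos: [648.3, -118.8, 57.3]
wrist_force: [1.8, 0.4, -0.8]
eef_pos: [647.8, -117.9, 57.2]
wrist_force: [0.7, -0.7, -0.2]
eef_pos: [647.4, -116.9, 57.3]
wrist_force: [0.9, -0.4, -0.2]
eef_pos: [646.8, -116.1, 57.2]
wrist_force: [0.2, -0.4, -0.9]
eef_pos: [646.4, -115.2, 57.2]
wrist_force: [-0.1, -0.9, -1.0]
eef_pos: [645.9, -114.3, 57.3]
wrist_force: [0.6, -0.7, -0.3]
eef_pos: [645.4, -113.4, 57.2]
wrist_force: [0.3, -1.0, -1.3]
eef_pos: [645.0, -112.5, 57.3]
wrist_force: [0.9, -1.1, -1.0]
eef_pos: [644.5, -111.6, 57.2]
wrist_force: [0.2, -2.1, 0.0]
eef_pos: [644.0, -110.7, 57.2]
wrist_force: [0.2, -0.8, -0.8]
```

c also moved at about 1 N, so b and c feel the same and light, and a should be the heavy one. I'll confirm by nudging a.

```bash
python3 -m creep '{"twist":[[0,0,0],[0,0,0],[0,0,0],[0,0,8],[0,0,16]],"slide":[[-0.006,0,0],[-0.012,0,-0.01],[-0.012,0,-0.045],[-0.012,0,-0.085],[-0.012,0,-0.085]],"gripper":[0.04,0.04,0.04,0.04,0.04]}'|egrep "eef|clock"
python3 -m creep '{"twist":[[0,0,8],[0,0,16],[0,0,24],[0,0,32],[0,0,40]],"slide":[[0,0,0],[0,0,0],[0,0,0],[0,0,0],[0,0,0]],"gripper":[0.04,0.04,0.04,0.04,0.04]}'|egrep "eef|orient"
python3 - <<'E'
from h import *
s=env.read_state(); p=s["eef_pos"]; print(p,s["orientation"],tool(np.array([399.6,-53,p[2]])-p))
E
```

```text
clock: 8.55
eef_pos: [651.8, -122.5, 149.0]
eef_pos: [649.9, -121.9, 143.1]
orientation: [180.0, -0.0, 61.2]
[ 649.87941463 -121.86857709  143.08400451] [ 1.79961217e+02 -1.03003760e-02  6.12248652e+01] [-6.010e-02 -2.525e-01 -2.000e-04]
```

```bash
python3 -m creep '{"twist":[[0,0,6],[0,0,12],[0,0,18],[0,0,24],[0,0,28.4]],"slide":[[-0.01,-0.04,0],[-0.02,-0.08,0],[-0.03,-0.125,0],[-0.04,-0.165,0],[-0.05,-0.205,0]],"gripper":[0.04,0.04,0.04,0.04,0.04]}'|egrep "eef|orient"
python3 - <<'E'
from h import *
s=env.read_state(); p=s["eef_pos"]; print(p,s["orientation"],tool(np.array([399.6,-53,p[2]])-p))
E
```

```text
eef_pos: [444.2, -67.7, 143.0]
orientation: [179.9, -0.0, 32.9]
[444.24369635 -67.66586636 142.99894702] [ 1.79942964e+02 -3.83802470e-02  3.29369847e+01] [-0.0295 -0.0366 -0.0001]
```

```bash
python3 -m creep '{"twist":[[0,0,0],[0,0,0],[0,0,0],[0,0,0]],"slide":[[-0.015,-0.018,0],[-0.03,-0.0365,0],[-0.03,-0.0365,0],[-0.03,-0.0365,0]],"gripper":[0.04,0.04,0.04,0.04]}'|egrep "eef|clock"
python3 -m creep '{"twist":[[0,0,0],[0,0,0],[0,0,0],[0,0,0],[0,0,0]],"slide":[[0,0,0.025],[0,0,0.055],[0,0,0.08],[0,0,0.087],[0,0,0.087]],"gripper":[0.04,0.04,0.04,0.04,0.04]}'|egrep "eef|wrist"
python3 -m creep '{"twist":[[0,0,0],[0,0,0],[0,0,0],[0,0,0],[0,0,0]],"slide":[[0.003,0,0],[0.006,0,0],[0.009,0,0],[0.012,0,0],[0.015,0,0]],"gripper":[0.04,0.04,0.04,0.04,0.04]}'|egrep "eef|wrist"
python3 -m creep '{"twist":[[0,0,0]],"slide":[[0.001,0,0]],"gripper":[0.04]}' | egrep "eef|wrist"
python3 -m creep '{"twist":[[0,0,0]],"slide":[[0.001,0,0]],"gripper":[0.04]}' | egrep "eef|wrist"
python3 -m creep '{"twist":[[0,0,0]],"slide":[[0.001,0,0]],"gripper":[0.04]}' | egrep "eef|wrist"
python3 -m creep '{"twist":[[0,0,0]],"slide":[[0.001,0,0]],"gripper":[0.04]}' | egrep "eef|wrist"
python3 -m creep '{"twist":[[0,0,0]],"slide":[[0.001,0,0]],"gripper":[0.04]}' | egrep "eef|wrist"
python3 -m creep '{"twist":[[0,0,0]],"slide":[[0.001,0,0]],"gripper":[0.04]}' | egrep "eef|wrist"
python3 -m creep '{"twist":[[0,0,0]],"slide":[[0.001,0,0]],"gripper":[0.04]}' | egrep "eef|wrist"
python3 -m creep '{"twist":[[0,0,0]],"slide":[[0.001,0,0]],"gripper":[0.04]}' | egrep "eef|wrist"
python3 -m creep '{"twist":[[0,0,0]],"slide":[[0.001,0,0]],"gripper":[0.04]}' | egrep "eef|wrist"
```

```text
clock: 9.95
eef_pos: [401.5, -54.3, 143.0]
eef_pos: [401.2, -54.0, 54.8]
wrist_force: [-0.1, 0.0, 0.1]
eef_pos: [413.4, -45.3, 55.5]
wrist_force: [-0.1, -0.8, -0.2]
eef_pos: [414.2, -44.7, 55.4]
wrist_force: [-0.8, 0.4, 0.4]
eef_pos: [414.8, -44.2, 55.3]
wrist_force: [0.6, -0.3, -0.7]
eef_pos: [415.5, -43.7, 55.2]
wrist_force: [-1.2, -1.4, 0.1]
eef_pos: [416.0, -43.4, 55.3]
wrist_force: [-4.6, -4.4, 2.6]
eef_pos: [416.8, -43.0, 55.2]
wrist_force: [-2.8, -5.7, 1.9]
eef_pos: [417.6, -42.4, 55.3]
wrist_force: [-5.0, -5.3, 2.7]
eef_pos: [418.2, -41.9, 55.2]
wrist_force: [-4.4, -4.9, 2.8]
eef_pos: [419.0, -41.3, 55.2]
wrist_force: [-6.4, -5.0, 3.5]
eef_pos: [419.7, -40.7, 55.2]
wrist_force: [-6.1, -3.9, 3.4]
```

a resists with about 7 N against about 1 N for the others, so a is the loaded one. I'll slide it into the bay, turning about 6° to line up with the board.

```bash
python3 -m creep '{"twist":[[0,0,0.6],[0,0,1.2],[0,0,1.8],[0,0,2.4],[0,0,3]],"slide":[[0.004,0,0],[0.008,0,0],[0.012,0,0],[0.016,0,0],[0.02,0,0]],"gripper":[0.04,0.04,0.04,0.04,0.04]}'|egrep "eef|wrist"
python3 -m creep '{"twist":[[0,0,0.6],[0,0,1.2],[0,0,1.8],[0,0,2.4],[0,0,3]],"slide":[[0.004,-0.0002,0],[0.008,-0.0004,0],[0.012,-0.0006,0],[0.016,-0.0008,0],[0.02,-0.001,0]],"gripper":[0.04,0.04,0.04,0.04,0.04]}'|egrep "eef|wrist"
python3 - <<'E'
from h import *
import cv2
im=env.read_camera("top");cv2.imwrite("pics/c1.png",cv2.resize(cv2.cvtColor(im,cv2.COLOR_RGB2BGR)[140:270,240:395],None,fx=4.6,fy=4.6,interpolation=cv2.INTER_CUBIC))
s=env.read_state(); p=s["eef_pos"]; print(s["clock"],p,s["orientation"],tool(np.array([521.6,23.7,p[2]])-p))
E
```

```text
eef_pos: [435.9, -29.4, 55.2]
wrist_force: [-7.3, -3.8, 5.1]
eef_pos: [452.6, -18.6, 55.2]
wrist_force: [-7.5, -3.4, 5.9]
12.9 [453.2018282  -18.3358999   55.17354764] [-1.79907373e+02  1.49822408e-01  2.71422273e+01] [ 0.08   -0.0062 -0.0002]
```

View pics/c1.png

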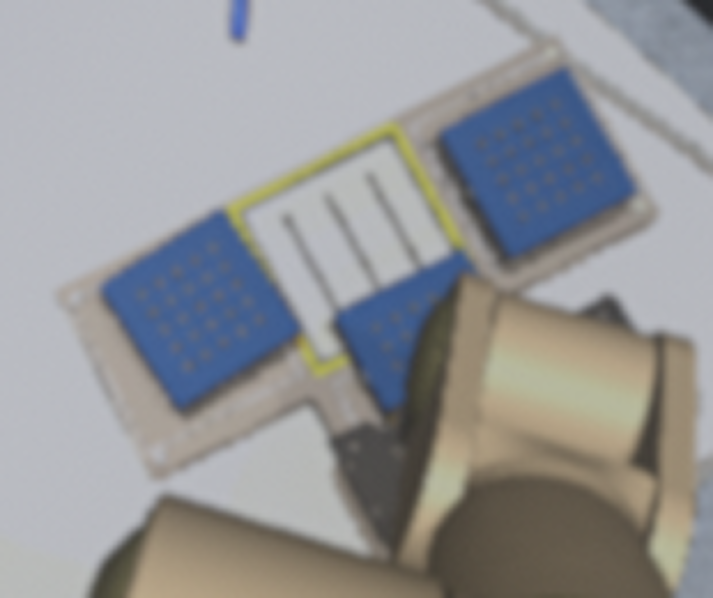

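The picture shows cassette a's leading edge entering the bay, with lid corners near (337,318), (465,250) and (388,412). b and c stand clear of the opening. I'll compute its pose.

```bash
python3 - <<'E'
from h import *
f=lambda q:(np.array(q)+.5)/4.6-.5+[240,140]
fl,fr,rl=ray(f([(337,318),(465,250),(388,412)]),66)
c=(fr+rl)/2; B=np.array([570.7,48.6]);t=np.radians(26.8);R=np.array([[np.cos(t),np.sin(t)],[-np.sin(t),np.cos(t)]])
for P in(fl,fr,rl,c): print(R@(P-B))
d=fl-rl; print(np.degrees(np.arctan2(d[1],d[0]))); d=fl-fr; print(np.degrees(np.arctan2(d[1],d[0]))-90)
p=env.read_state()["eef_pos"]; print(R@(p[:2]-B))
E
```

```text
[-37.49414317  39.11780113]
[-35.70533619 -50.48308403]
[-102.0675897    38.46594453]
[-68.88646295  -6.00856975]
27.378370300589886
27.943710545475355
[-135.05709578   -6.76874826]
```

```bash
python3 -m creep '{"twist":[[0,0,0],[0,0,0],[0,0,0],[0,0,0],[0,0,0]],"slide":[[0.004,-0.0004,0],[0.008,-0.0008,0],[0.012,-0.0012,0],[0.016,-0.0016,0],[0.02,-0.002,0]],"gripper":[0.04,0.04,0.04,0.04,0.04]}'|egrep "eef|wrist"
python3 -m creep '{"twist":[[0,0,0],[0,0,0],[0,0,0],[0,0,0],[0,0,0]],"slide":[[0.004,-0.0004,0],[0.008,-0.0008,0],[0.012,-0.0012,0],[0.016,-0.0016,0],[0.02,-0.002,0]],"gripper":[0.04,0.04,0.04,0.04,0.04]}'|egrep "eef|wrist"
python3 -m creep '{"twist":[[0,0,0],[0,0,0],[0,0,0],[0,0,0],[0,0,0]],"slide":[[0.003,-0.0003,0],[0.006,-0.0006,0],[0.009,-0.0009,0],[0.012,-0.0012,0],[0.015,-0.0015,0]],"gripper":[0.04,0.04,0.04,0.04,0.04]}'|egrep "eef|wrist"
python3 - <<'E'
from h import *
s=env.read_state(); p=s["eef_pos"]; print(s["clock"],p,s["orientation"],tool(np.array([521.6,23.7,p[2]])-p))
E
```

```text
eef_pos: [469.8, -7.9, 55.2]
wrist_force: [-7.1, -5.7, 6.6]
eef_pos: [486.6, 3.0, 55.2]
wrist_force: [-7.0, -4.1, 4.7]
eef_pos: [499.2, 11.1, 55.1]
wrist_force: [-6.6, -3.9, 4.7]
14.4 [499.19740929  11.14080312  55.07198085] [-179.92184923    0.20177032   27.18513295] [ 0.0257 -0.0009 -0.0001]
```

```bash
python3 -m creep '{"twist":[[0,0,0],[0,0,0],[0,0,0],[0,0,0],[0,0,0]],"slide":[[0.003,-0.0002,0],[0.006,-0.0004,0],[0.009,-0.0006,0],[0.012,-0.0008,0],[0.014,-0.001,0]],"gripper":[0.04,0.04,0.04,0.04,0.04]}'|egrep "eef|wrist"
python3 -m creep '{"twist":[[0,0,0],[0,0,0],[0,0,0]],"slide":[[0.002,0,0],[0.004,0,0],[0.006,0,0]],"gripper":[0.04,0.04,0.04]}'|egrep "eef|wrist"
python3 -m creep '{"twist":[[0,0,0],[0,0,0]],"slide":[[0.002,0,0],[0.004,0,0]],"gripper":[0.04,0.04]}'|egrep "eef|wrist"
python3 - <<'E'
from h import *
import cv2
im=env.read_camera("scene");cv2.imwrite("pics/s1.png",cv2.resize(cv2.cvtColor(im,cv2.COLOR_RGB2BGR)[150:330,170:400],None,fx=3.2,fy=3.2,interpolation=cv2.INTER_CUBIC))
s=env.read_state(); p=s["eef_pos"]; print(s["clock"],p,s["wrist_force"],tool(np.array([521.6,23.7,p[2]])-p))
E
```

```text
eef_pos: [511.5, 18.5, 54.9]
wrist_force: [-4.1, -2.8, -0.4]
eef_pos: [517.3, 21.5, 54.9]
wrist_force: [-4.2, -1.7, -1.3]
eef_pos: [521.3, 23.3, 55.0]
wrist_force: [-2.3, -1.3, -2.1]
15.45 [521.65735645  23.42101689  55.07947712] [-2.92115867 -1.31398756 -2.35125477] [ 0.0001 -0.0003  0.    ]
```

View pics/s1.png

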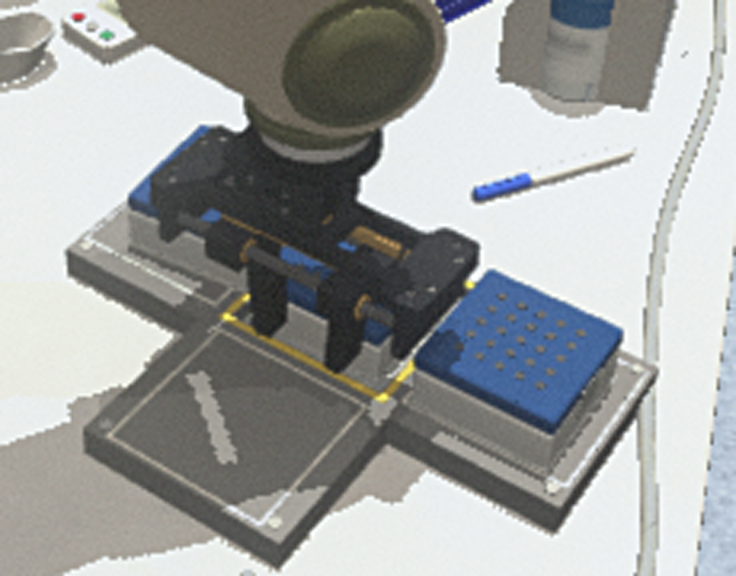

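The scene view shows cassette a inside the yellow frame, with the fingers behind it at about (265,300) and (345,330). b and c are upright. I'll back off, lift and check that it has sunk.

```bash
python3 -m creep '{"twist":[[0,0,0],[0,0,0],[0,0,0],[0,0,0],[0,0,0]],"slide":[[-0.003,0,0],[-0.008,0,0],[-0.016,0,0],[-0.025,0,0],[-0.03,0,0]],"gripper":[0.04,0.04,0.04,0.04,0.04]}'|egrep "eef|wrist"
python3 -m creep '{"twist":[[0,0,0],[0,0,0],[0,0,0],[0,0,0],[0,0,0]],"slide":[[-0.01,0,-0.03],[-0.03,0,-0.07],[-0.06,0,-0.1],[-0.09,0,-0.13],[-0.12,0,-0.16]],"gripper":[0.04,0.04,0.04,0.04,0.04]}'|egrep "eef|wrist"
python3 - <<'E'
from h import *
import cv2
im=env.read_camera("scene");a=cv2.resize(cv2.cvtColor(im,cv2.COLOR_RGB2BGR)[160:330,180:390],None,fx=3.4,fy=3.4,interpolation=cv2.INTER_CUBIC);cv2.imwrite("pics/s2.png",a)
im=env.read_camera("top");cv2.imwrite("pics/c2.png",cv2.resize(cv2.cvtColor(im,cv2.COLOR_RGB2BGR)[140:270,240:395],None,fx=4.6,fy=4.6,interpolation=cv2.INTER_CUBIC))
E
```

```text
eef_pos: [493.8, 9.1, 55.4]
wrist_force: [0.2, 0.3, 1.3]
eef_pos: [386.5, -45.6, 216.4]
wrist_force: [0.4, 0.4, 0.2]
```

View pics/s2.png

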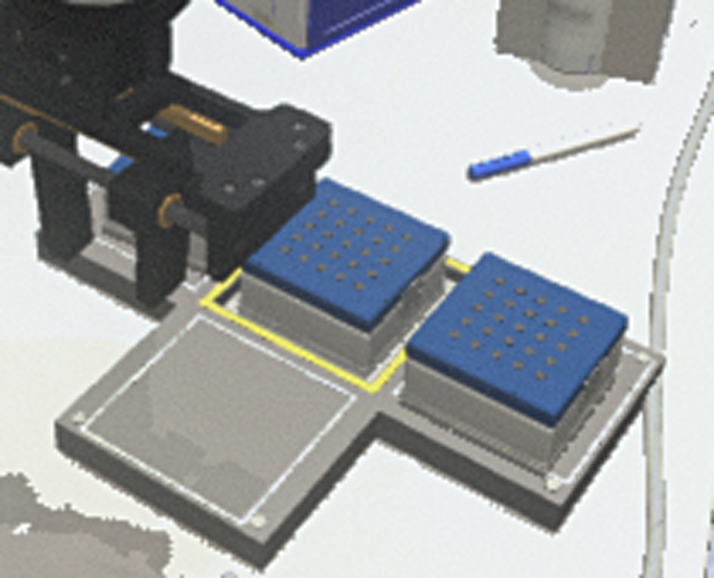

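View pics/c2.png

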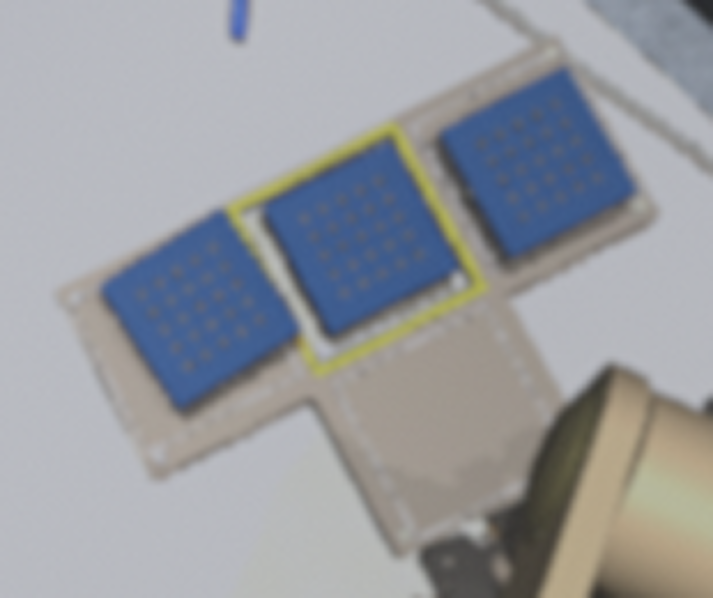

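The scene view shows a inside the yellow frame: lid corners (243,265), (370,328), (450,240), (322,181). In the top view they are (330,335), (460,267), (390,136), (262,203). I'll triangulate the lid height, with c as the reference.

```bash
python3 - <<'E'
from h import *
import cv2
ms,mt=env.camera_model("scene"),env.camera_model("top")
def P(m): return np.diag([1,1,1.])@np.array([[m["fx"],0,m["cx"]],[0,m["fy"],m["cy"]],[0,0,1]])@np.array(m["camera_from_world"])[:3]
ft=lambda q:(np.array(q)+.5)/4.6-.5+[240,140]
fs=lambda q:(np.array(q)+.5)/3.4-.5+[180,160]
B=np.array([570.7,48.6]);t=np.radians(26.8);R=np.array([[np.cos(t),np.sin(t)],[-np.sin(t),np.cos(t)]])
for n,T,S in[("a",[(330,335),(460,267),(390,136),(262,203)],[(243,265),(370,328),(450,240),(322,181)]),("c",[(512,258),(637,190),(567,68),(440,133)],[(410,347),(560,418),(627,318),(488,254)]),("bay",[(317,374),(486,288)],[(201,302),(375,391)])]:
    X=cv2.triangulatePoints(P(mt),P(ms),ft(T).T.copy(),fs(S).T.copy()); X=(X[:3]/X[3]).T
    print(n,"z",X[:,2].round(1),X[:,2].mean().round(1)); print((R@(X[:,:2]-B).T).T.round(1).tolist(), (R@(X[:,:2].mean(0)-B)).round(1))
E
```

```text
a z [47.8 50.6 51.  51.7] 50.3
[[-42.9, 44.6], [-43.0, -45.3], [48.9, -44.7], [47.2, 46.6]] [2.5 0.3]
c z [61.3 61.6 65.  63.5] 62.8
[[-52.4, -75.2], [-49.6, -164.6], [36.7, -162.0], [36.7, -73.1]] [  -7.2 -118.7]
bay z [22.  23.1] 22.6
[[-60.2, 60.9], [-59.6, -60.2]] [-59.9   0.4]
```

a's lid sits about 10 mm lower than c's, close to level and within 3 mm of the bay centre, so it has sunk fully. The arm is clear, so I'll hand in.

```bash
python3 -m creep '{"twist":[[0,0,0],[0,0,0],[0,0,0]],"slide":[[0,0,0],[0,0,0],[0,0,0]],"gripper":[0.04,0.04,0.04]}'|egrep "clock|wrist"; python3 -c "
from plant import env
print(env.close_job())"
```

```text
clock: 16.85
wrist_force: [0.2, -0.6, 0.1]
the job is handed in; nothing more can be done
None
```

I handed the job in at about 17 s: cassette a was the heavy one (about 7 N to slide, against about 1 N for b and c) and now sits sunk and close to level in the bay, while b and c stand upright on their arms after test nudges of under 10 mm each, and the arm never went near the dish, timer or marker.

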